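Lock the governor stop screw with its jam nut

ROBOT

A 6-joint arm with a two-finger parallel gripper is mounted at the origin on the work surface. World frame = base frame: x ahead of the robot, y to its left, z up, the work surface at z = 0. Lengths are in m, angles in rad, forces in N, time in s.
With the tool pointing down it reaches from about 0.25 to 0.775 m from the base axis. Payload 4 kg.
Tool frame: the origin (TCP) lies at the very end of the fingers, on their centre line; the grasp point (between the pads) lies 19 mm behind it; z points along the fingers, y is the direction in which the jaws open and shut (so a half turn about z gives the same grasp; the last joint's range is limited). The gripper opens to 94 mm and grips with 3 to 60 N. Pads are 16 mm wide; open, the fingers measure 119 mm over their backs; the gripper's body (75 mm by 177 mm) begins 78 mm behind the grasp point.
Start: joints at [-1.333, 0.087, 1.371, -0, 1.684, -0.103], TCP at [0.184, -0.518, 0.206] pointing down, gripper open.
Joint ranges: [-3.1, 3.1], [-0.76, 2.03], [0.27, 2.55], [-1.08, 4.22], [0.17, 2.65], [-2.57, 2.57]. Speed limits (rad/s): [2.79, 2.79, 3.14, 3.14, 3.14, 3.14].

INTERFACE

Orientations are given as [roll, pitch, yaw] about the fixed x, y, z axes, in that order (R = Rz(yaw) Ry(pitch) Rx(roll)).
In Python, from bench import robot, snapshot, models gives the robot as it stands.
- The arm moves only by the tool arm_command, never from a script. Its argument "commands" is text: rows parted by semicolons, each of 7 numbers parted by spaces: the shift along the tool's x, y, z in mm, then the turn, a rotation vector about the tool's x, y, z in degrees, then the opening, from 0 (shut) to 1 (fully open). In form: tx ty tz rx ry rz hand; .... A call has 1 to 12 rows; each row shifts and turns the pose as measured when the row begins, along the tool's axes as they then stand; what a row does not reach is not made up. A row lasts 1/8 s, in which the tool goes at most 62.5 mm and 10.7 degrees, less where a joint would pass 70% of its speed; a pose out of reach is approached as far as the arm can. A call is refused whole if a number of a shift passes 62.5 or a number of a turn 10.7, either way. A call with a gripper value outside its range is refused whole. The fingers move at their own pace and stop on an object; the grip force is fixed at half the most. Time passes only in rows, so rows that do not move let the fingers close. It gives the time, the measured TCP pose, the force and the opening at its end, in the units of the state.
- robot.get_obs(): the state, without advancing time (a new reading comes with each control period).
- snapshot(name): name is "side" or "top"; returns a dict with "img" (480x640x3 uint8, blue, green, red), "camera_matrix" (3x3 intrinsics, pixels), "origin" and "rotation" of the camera in the world. Camera axes: x right, y down, z forward; pixel columns grow to the right and rows downward; lengths in m; the calibration is good to about 2 mm. A picture is of the moment at which its call begins. There is no depth.
- robot.close_job(): hands the job in, once; it reports no verdict.
Trained networks look in a picture, given as the dict that the camera call returned (one of the last four; its "shot" number tells which), for a name from the list of things; names that differ only in an ending like _2 or _b are one class to them, and where a whole thing is asked for, a point or a joint stands for the part that bears it (a point fixed in the world has none). Each returns a list of dicts, best first, with "conf" (0 to 1); they miss things now and then, are a little off and sometimes report something else, mostly with a low value. They report only what shows in the picture. A call takes as long as a camera call.
- models.spot_in(query, picture): "bbox" ([left, top, width, height] as shares, 0 to 1, of the picture: columns of its width, rows of its height, round what is visible of it).
- models.tip_of(query, picture): "centre" ([column, row] as shares, 0 to 1, of the picture: columns of its width, rows of its height: a listed point, or the origin of a listed thing).
The state is a dict: "time": time; "joint_positions": joint angles; "qvel": joint speeds; "joint_torque": joint torques, N m; "tool_pos": TCP position; "ee_rot": TCP orientation; "wrist_force": force on the tool from outside, world axes, zero at the start; "wrist_torque": the same for the moment, N m; "width": finger opening in m.
Only numpy, scipy, OpenCV 4.12 (cv2) and the standard library are available. Lean on these libraries where they do the work, as an engineer would, in place of code of your own. Each camera call takes 0.05 s, during which the arm holds its last target. There are 200 camera calls.

TASK

The stop screw on the green governor base is already set; lock it there. Drop the square box key over the screw's square head, right down on the collar, with its handle lying on the post's step beside the upright cheek so that the cheek keeps the screw from turning, and let go of it. Then swing the ring spanner on the jam nut clockwise until the nut has run down on the lug and nip it up to about 1.8 N m without overtightening; leave key and spanner in place and the other parts where they lie.

Things in the scene. Friction and masses are not known exactly. Their poses are not given: they have to be found in the camera images.
- bracket: Green cast governor base, fixed, 130 x 250 mm plate 14 mm thick. Origin on the work surface under the stop screw's vertical axis, z up. The screw stands in a lug (top 62 mm up, x -26 to +59, y +-28 mm). On the +y side a stepped post (y 98 to 132 mm): step 75 mm up from x -22 to +10 mm, beside it the upright cheek (x +10 to +36 mm, 106 mm high), its flat face looking to -x.
- lug_top (a point): Point of the base on the screw axis at the lug's top face (62 mm up), axes as the base.
- cheek (a point): Point of the base at the foot of the cheek's face, in the middle of its width: x +10, y +115, z 75 mm in the base's frame, axes as the base. The key's handle (12 mm wide), laid centrally along the base's +y from the screw, has 4 mm of room to the cheek.
- screw_seat (a point): Centre of the top of the stop screw's collar (31 mm across, 75.5 mm above the work surface), where the key must sit; turns with the screw. Above it stands the screw's square head, 22 mm across flats: 11 mm of square, then a 5 mm cone tapering to 14 mm across at the top. At the setting its flats lie along the base's x and y, within about 1 degree.
- stop_screw (a joint): Angle of the stop screw from its setting, rad, clockwise from above positive; begins within 0.02 of 0. Unheld it turns along with the jam nut (it resists 0.22 N m, the running nut drags it with 0.35). Held by the key it turns a little, up to about 0.2, until the play is taken up; more than 0.3 either way loses the setting.
- jam_nut (a joint): How far the jam nut is tightened beyond its first touch on the lug, rad; 0 while it runs free. Takes 0.85 N m to begin and 8 N m more per rad (1.4 N m at 0.07, 1.8 at 0.12, 2.2 at 0.17). It stays when let go, but what is beyond about 0.105 springs back to 0.105. Below 0.07 it is not locked, above 0.17 overtightened.
- spanner_grip (a point): On the handle of the bright ring spanner that sits fast on the jam nut: handle's centre line, 125 mm from the screw axis, 66.5 mm up. Its -y axis points outwards along the handle (14 mm wide, 9 mm thick, ends 172 mm from the axis), z up. Turns about the screw axis, clockwise from above tightens. Runs free (0.35 N m) for 0.4 to 1.1 rad; where the nut then touches the lug must be felt.
- key: Loose dark square box key with red grip, 0.3 kg, lying flat. Origin at the centre of its through hole at the underside; handle along +x, z up. Head 42 x 42 x 16 mm, square hole 23.6 mm wide, sides along x and y; handle 12 mm wide, 14 mm high, flush with the underside, 21 to 145 mm from the hole's centre. On the screw its +x points along the base's +y.
- key_grip (a point): Point on the key's handle near its balance: 55 mm from the hole's centre, 8 mm above the underside, axes as the key.
- key_end (a point): Point on the key's handle 115 mm from the hole's centre, at the underside: the place that comes to lie on the step beside the cheek.
- sheave: Grey cast-iron sheave wheel lying flat, 170 mm across, 40 mm high over the hub, 2.6 kg; origin centre of its underside. Leave alone.
- flyweight_a: Brass flyweight arm lying flat, 135 mm long, 20 mm high; origin near the middle of its bar, underside. Leave alone.
- flyweight_b: The other brass flyweight arm, alike. Leave alone.
- bushing: Black rubber pulley bushing standing upright, 44 mm across, 32 mm high; origin centre of its underside. Leave alone.

How it is judged:
On the way, in this order (a step that is already met when the one before it is completed fails the run):
1. the key sits on the screw's square, down on the collar, its handle on the step beside the cheek, let go (horizontal distance between key and screw_seat below 0.004 m and z of key in the frame of screw_seat below 0.003 m and angle between key's own z axis and vertical below 0.08 rad and y of key_end in the frame of bracket above 0.1 m and x of key_end in the frame of bracket below 0.01 m and contact force between the fingers and key below 0.1 N), for 0.2 s.
2. the jam nut bites on the lug while the key holds the screw (value of joint jam_nut above 0.07 rad), for 0.2 s.
At the end, for the whole second after the job is handed in: Jam nut 0.07 rad or more past first touch; stop screw within 0.30 rad of its setting; key at rest on the screw: hole within 4 mm of the axis, underside within 3 mm of the collar, level within 0.08 rad, handle over the step beside the cheek (value of joint jam_nut above 0.07 rad and value of joint stop_screw between -0.3 and 0.3 rad and horizontal distance between key and screw_seat below 0.004 m and z of key in the frame of screw_seat below 0.003 m and angle between key's own z axis and vertical below 0.08 rad and y of key_end in the frame of bracket above 0.1 m and x of key_end in the frame of bracket below 0.01 m and linear speed of key below 0.02 m/s).
It fails at once if the stop screw turned more than 0.30 rad from its setting (value of joint stop_screw above 0.3 rad or value of joint stop_screw below -0.3 rad).
It fails at once if the jam nut overtightened (more than 0.17 rad beyond first touch, about 2.2 N m) (value of joint jam_nut above 0.17 rad).
It fails at once if the sheave, a flyweight arm or the bushing moved more than 30 mm (distance of any of sheave, flyweight_a, flyweight_b, bushing from where it was at the start of the episode above 0.03 m).
It also fails if it takes over 72 s, if anything falls off the work surface, if the arm or the gripper's body presses on something with over 40 N, if the wrist force passes 120 N, or if a joint passes its speed limit or range.

## Working session

There is one attempt and no reset: what is moved stays moved. The work goes in short steps, Python scripts to look and compute and a tool call to move; the robot and the scene stay as the last step left them, time stands still between calls to the robot, and variables do not carry over. Pictures are saved under pics/ and viewed, about 8 in all and at most 12, crops included, and the job is handed in when it is done.

Besides the shell and the picture viewer there is one more tool, called after "Request:" as name(argument=value, ...) on one line, values as JSON. arm_command: Moves the arm, as the interface text tells. Its arguments: {"type":"object","properties":{"commands":{"type":"string"}},"required":["commands"]}

```bash
ls; mkdir -p pics; cat > h.py <<'E'
import numpy as np, cv2
from bench import robot, snapshot, models
from scipy.spatial.transform import Rotation as R
def ray(s,uv):
    K=np.array(s["camera_matrix"]);p=np.array([uv[0]*640,uv[1]*480,1.])
    d=np.array(s["rotation"])@np.linalg.solve(K,p);return np.array(s["origin"]),d
def onz(s,uv,z):
    o,d=ray(s,uv);return o+d*(z-o[2])/d[2]
def proj(s,P):
    c=np.array(s["rotation"]).T@(np.array(P)-np.array(s["origin"]));q=np.array(s["camera_matrix"])@c;return q[:2]/q[2]
def tri(a,b):
    A=np.zeros((3,3));y=np.zeros(3)
    for o,d in (a,b):
        d=d/np.linalg.norm(d);M=np.eye(3)-np.outer(d,d);A+=M;y+=M@o
    return np.linalg.solve(A,y)
E
python3 - <<'E'
from h import *
np.set_printoptions(precision=4,suppress=True)
Z=dict(bracket=0,lug_top=.062,cheek=.075,screw_seat=.0755,spanner_grip=.0665,key=0,key_grip=.008,key_end=0,sheave=0,flyweight_a=0,bushing=0)
S={n:snapshot(n) for n in("top","side")}
for n,s in S.items():
    cv2.imwrite(f"pics/{n}0.png",s["img"]); print(n,s["origin"],np.array(s["rotation"]).tolist(),s["camera_matrix"][0][0])
    for q,z in Z.items():
        for r in models.tip_of(q,s)[:2]: print(n,q,round(r["conf"],2),np.array(r["centre"])*[640,480],onz(s,r["centre"],z))
print(robot.get_obs())
E
```

```text
pics
top [0.4427 0.0282 1.5996] [-3.034835836267983, -0.004746978804614166, -1.5740684377128353] 622.9241758787173Traceback (most recent call last):
  File "<stdin>", line 8, in <module>
  File "h.py", line 8, in onz
    o,d=ray(s,uv);return o+d*(z-o[2])/d[2]
                                      ~^^^
IndexError: invalid index to scalar variable.
```

```bash
sed -i 's/np.array(s\["rotation"\])/rot(s)/g' h.py; cat >> h.py <<'E'
def rot(s): return R.from_euler("xyz",s["rotation"]).as_matrix()
E
python3 - <<'E'
from h import *
np.set_printoptions(precision=4,suppress=True)
Z=dict(bracket=0,lug_top=.062,cheek=.075,screw_seat=.0755,spanner_grip=.0665,key=0,key_grip=.008,key_end=0,sheave=0,flyweight_a=0,bushing=0)
S={n:snapshot(n) for n in("top","side")}
for n,s in S.items():
    cv2.imwrite(f"pics/{n}0.png",s["img"]); print(n,s["origin"],s["rotation"],s["camera_matrix"][0][0])
    for q,z in Z.items():
        for r in models.tip_of(q,s)[:2]: print(n,q,round(r["conf"],2),np.array(r["centre"])*[640,480],onz(s,r["centre"],z))
print(robot.get_obs())
E
```

```text
top [0.4427 0.0282 1.5996] [-3.0348 -0.0047 -1.5741] 622.9241758787173
top bracket 0.6 [265.408 259.584] [0.5669 0.1634 0.    ]
top lug_top 0.92 [262.912 258.624] [0.5645 0.1643 0.062 ]
top cheek 0.74 [210.368 258.72 ] [0.5636 0.292  0.075 ]
top screw_seat 0.77 [263.104 256.32 ] [0.5691 0.1627 0.0755]
top spanner_grip 0.7 [294.272 218.592] [0.6636 0.0867 0.0665]
top key 0.86 [415.616 287.52 ] [ 0.494 -0.222  0.   ]
top key_grip 0.71 [262.784 258.384] [0.5694 0.1694 0.008 ]
top key_grip 0.62 [414.272 265.008] [ 0.5512 -0.2185  0.008 ]
top sheave 0.9 [478.592 220.896] [ 0.6659 -0.3889  0.    ]
top sheave 0.71 [292.8   215.088] [0.6824 0.0931 0.    ]
top flyweight_a 0.9 [170.624 216.192] [0.6803 0.4095 0.    ]
top flyweight_a 0.68 [355.072 194.976] [ 0.7349 -0.0689  0.    ]
top bushing 0.74 [328.128 321.12 ] [0.4092 0.0027 0.    ]
side [0.0017 0.7553 0.8829] [-2.2743  0.0079 -2.483 ] 592.635030574453
side bracket 0.67 [282.496 312.096] [0.5722 0.1661 0.    ]
side lug_top 0.97 [281.28 294.  ] [0.5649 0.1731 0.062 ]
side lug_top 0.38 [153.216 361.296] [0.6348 0.4301 0.062 ]
side cheek 0.9
[... 546 characters left out ...]
 [150.976 362.112] [0.6844 0.4093 0.    ]
side flyweight_a 0.66 [291.008 220.704] [ 0.7493 -0.0702  0.    ]
side bushing 0.98 [391.168 300.624] [0.4157 0.0069 0.    ]
side bushing 0.57 [152.32 360.72] [ 0.685   0.4057 -0.    ]
{'time': 1.35, 'joint_positions': array([-1.3331,  0.0872,  1.3707,  0.    ,  1.6836, -0.1031]), 'qvel': array([-0.0003,  0.0002,  0.0009,  0.0012, -0.0004,  0.0013]), 'joint_torque': array([  0.0001, -34.0037, -30.2592,   0.0717,   0.0237,  -0.    ]), 'tool_pos': array([ 0.1838, -0.5184,  0.2055]), 'ee_rot': array([3.1414, 0.    , 0.3408]), 'wrist_force': array([0.2381, 0.9708, 0.6572]), 'wrist_torque': array([-0.0143,  0.0272, -0.0521]), 'width': 0.09384676847190247}
```

View pics/top0.png

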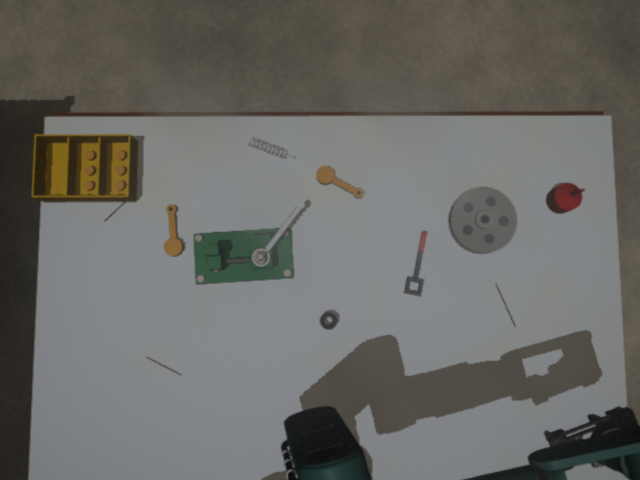

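View pics/side0.png

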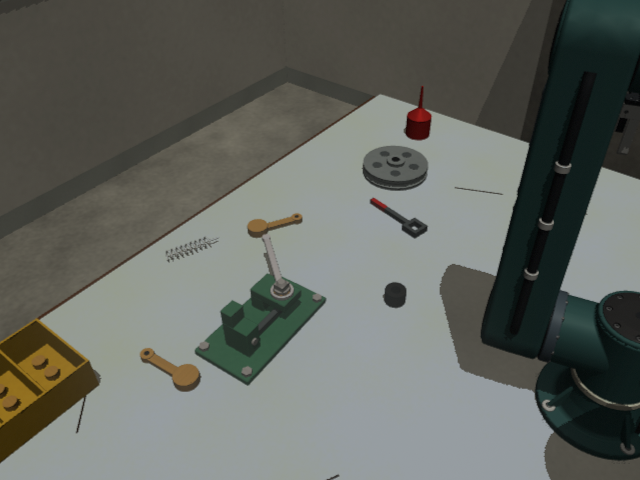

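```bash
python3 - <<'E'
from h import *
np.set_printoptions(precision=4,suppress=True)
t=snapshot("top");im=t["img"]
a=cv2.resize(im[220:300,185:345],None,fx=5,fy=5,interpolation=cv2.INTER_CUBIC)
cv2.imwrite("pics/crop1.png",a)
hsv=cv2.cvtColor(im,cv2.COLOR_BGR2HSV)
g=cv2.inRange(hsv,(45,60,20),(85,255,255));g[:, :185]=0;g[:,310:]=0;g[300:]=0
c=max(cv2.findContours(g,0,2)[0],key=cv2.contourArea)
r=cv2.minAreaRect(c);b=cv2.boxPoints(r);print("rect",r);P=np.array([onz(t,p/[640,480],.014) for p in b]);print(P)
e=[P[(i+1)%4]-P[i] for i in range(4)];print([ (np.linalg.norm(x),np.degrees(np.arctan2(x[1],x[0]))) for x in e])
# key
k=im[222:305,395:440].astype(int);m=((k.min(2)<110)).astype(np.uint8)
n,l,st,_=cv2.connectedComponentsWithStats(m);i=1+st[1:,4].argmax();ys,xs=np.where(l==i)
print(st[i])
W=np.array([onz(t,((x+395+.5)/640,(y+222+.5)/480),.014) for x,y in zip(xs,ys)])[:,:2]
h=W[W[:,0]>.535];mu=h.mean(0);d=np.linalg.svd(h-mu)[2][0];d*=np.sign(d[0]);print("handle dir deg",np.degrees(np.arctan2(d[1],d[0])),mu,"extents",((W-mu)@d).min(),((W-mu)@d).max())
print("far end",mu+d*((W-mu)@d).max(),"hole", mu+d*(((W-mu)@d).max()-.145), mu+d*(((W-mu)@d).min()+.021))
for l_ in("".join(".#"[v] for v in row) for row in (l==i).astype(int)[::1]): print(l_)
E
```

```text
rect ((242.09738159179688, 255.460205078125), (49.22406005859375, 95.25520324707031), 86.18592071533203)
[[0.6318 0.3481 0.014 ]
 [0.6475 0.1048 0.014 ]
 [0.5216 0.0962 0.014 ]
 [0.5062 0.3375 0.014 ]]
[(np.float64(0.24377896623224693), np.float64(-86.3054018421307)), (np.float64(0.12626445642381548), np.float64(-176.082211279904)), (np.float64(0.24174289947583472), np.float64(93.64062024102758)), (np.float64(0.12606110533901832), np.float64(4.8436825813508175))]
[  9   9  23  66 545]
handle dir deg -12.209616827663863 [ 0.586  -0.2345] extents -0.11445820250190582 0.05310651019027289
far end [ 0.6379 -0.2457] hole [ 0.4962 -0.2151] [ 0.4947 -0.2147]
.............................................
.............................................
.............................................
.............................................
.............................................
.............................................
.............................................
.............................................
.............................................
...........................
[... 2676 characters left out ...]
..........
.........###################.................
.........##################..................
.........##################..................
.........##################..................
..............#############..................
..................########...................
........................#....................
.............................................
.............................................
.............................................
.............................................
.............................................
.............................................
.............................................
.............................................
```

View pics/crop1.png

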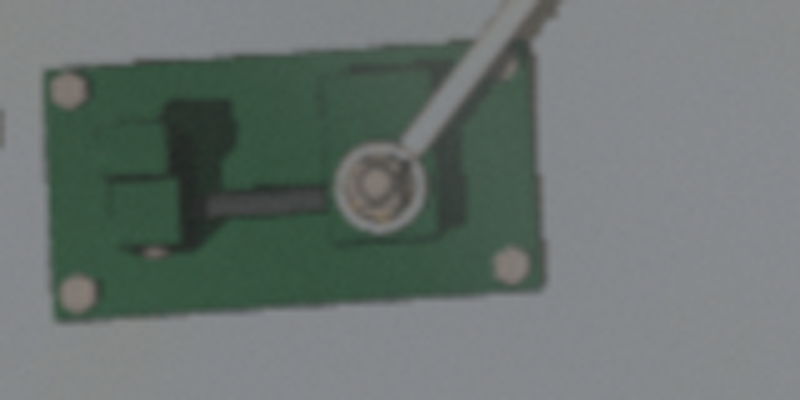

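Request:
arm_command(commands="0 0 0 0 0 10.6 0.5;0 0 0 0 0 10.6 0.5;0 0 0 0 0 10.5 0.5;37 -45.3 12 0 0 0 0.5;37 -45.3 12 0 0 0 0.5;37 -45.3 12 0 0 0 0.5;37 -45.3 12 0 0 0 0.5;37 -45.3 12 0 0 0 0.5;37 -45.3 12 0 0 0 0.5;37 -45.3 12 0 0 0 0.5;37 -45.3 12 0 0 0 0.5;0 0 0 0 0 0 0.5")

```text
time: 2.9
tool_pos: [0.5653, -0.2263, 0.1063]
ee_rot: [3.137, -0.003, -0.231]
wrist_force: [-0.5, -0.2, 0.3]
width: 0.0472
```

```bash
cat >> h.py <<'E'
def to(p,yawdeg,show=True):
    o=robot.get_obs();Rt=R.from_euler("xyz",o["ee_rot"]);G=R.from_euler("xyz",[np.pi,0,np.radians(yawdeg)])
    d=np.array(p)-o["tool_pos"];rv=np.degrees((Rt.inv()*G).as_rotvec())
    print("t",round(o["time"],2),"pos",o["tool_pos"].round(4),"rpy",np.degrees(o["ee_rot"]).round(2),"F",o["wrist_force"].round(1),"T",o["wrist_torque"].round(2),"w",round(o["width"],4))
    print("shift now-axes mm",(Rt.inv().apply(d)*1e3).round(1),"final-axes mm",(G.inv().apply(d)*1e3).round(1),"rot deg",rv.round(2))
E
python3 - <<'E'
from h import *
np.set_printoptions(precision=4,suppress=True)
to([.5493,-.2266,.003],-12.2)
for n in("top","side"):
    s=snapshot(n)
    for q,z in dict(screw_seat=.0755,lug_top=.062,cheek=.075,key=0,key_grip=.008,key_end=0).items():
        for r in models.tip_of(q,s)[:1]: print(n,q,round(r["conf"],2),np.array(r["centre"])*[640,480],onz(s,r["centre"],z))
t=snapshot("top")
for p,z in(((260.2,256.4),.0915),((261,257.4),.071)): print(onz(t,(p[0]/640,p[1]/480),z))
E
```

```text
t 2.9 pos [ 0.5653 -0.2263  0.1063] rpy [179.74  -0.16 -13.26] F [-0.5 -0.2  0.3] T [ 0.06 -0.05  0.02] w 0.0472
shift now-axes mm [-15.8   3.5 103.2] final-axes mm [-15.6   3.7 103.3] rot deg [ 0.26 -0.16 -1.06]
top screw_seat 0.94 [261.12  255.696] [0.5706 0.1676 0.0755]
top lug_top 0.59 [263.232 259.008] [0.5635 0.1635 0.062 ]
top cheek 0.71 [212.224 258.096] [0.5651 0.2874 0.075 ]
top key 0.66 [412.992 287.616] [ 0.4937 -0.2153  0.    ]
top key_end 0.21 [260.992 255.12 ] [0.5784 0.1748 0.    ]
side screw_seat 0.61 [281.024 288.096] [0.5664 0.171  0.0755]
side lug_top 0.78 [281.408 291.408] [0.5693 0.1677 0.062 ]
side cheek 0.66 [235.904 322.32 ] [0.5745 0.2864 0.075 ]
side key 0.91 [411.584 231.6  ] [ 0.4984 -0.2092  0.    ]
side key_grip 0.87 [400.512 216.576] [ 0.5444 -0.2328  0.008 ]
[0.5676 0.1683 0.0915]
[0.5668 0.1683 0.071 ]
```

Request:
arm_command(commands="-15.6 3.6 40 0 0 -1 0.4;0 0 40 0 0 0 0.4;0 0 15 0 0 0 0.4;0 0 0 0 0 0 0.4")

```text
time: 4.15
tool_pos: [0.5493, -0.2312, 0.0131]
ee_rot: [3.134, -0.01, -0.219]
wrist_force: [0.3, -0.4, 0.3]
width: 0.0376
```

```bash
python3 - <<'E'
from h import *
to([.5493,-.2266,.004],-12.2)
s=snapshot("side");t=snapshot("top")
a=cv2.resize(s["img"][130:280,340:480],None,fx=4,fy=4);b=cv2.resize(t["img"][200:320,380:480],None,fx=4,fy=4);b=cv2.copyMakeBorder(b,0,120,0,0,0)
c=np.hstack([a,b[:600]]);c=cv2.resize(c,(800,int(c.shape[0]*800/c.shape[1])));cv2.imwrite("pics/k.png",c)
E
```

```text
t 4.15 pos [ 0.5493 -0.2312  0.0131] rpy [179.57  -0.56 -12.54] F [ 0.3 -0.4  0.3] T [ 0.04  0.04 -0.02] w 0.0376
shift now-axes mm [-1.1 -4.6  9.1] final-axes mm [-1.  -4.5  9.1] rot deg [ 0.43 -0.56 -0.34]
```

View pics/k.png

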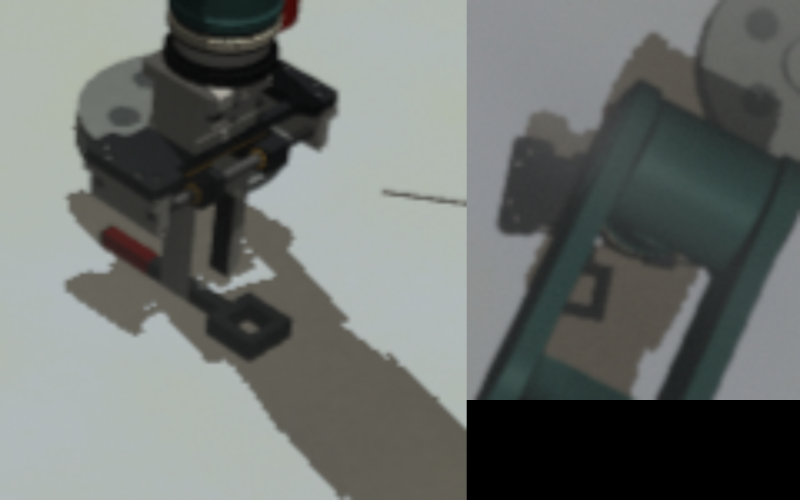

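Request:
arm_command(commands="-1 -4.5 6 0.4 -0.5 -0.3 0.4;0 0 3.5 0 0 0 0.4;0 0 0 0 0 0 0;0 0 0 0 0 0 0;0 0 0 0 0 0 0;0 0 0 0 0 0 0;0 0 0 0 0 0 0")

```text
time: 5.12
tool_pos: [0.5536, -0.2281, 0.0091]
ee_rot: [3.139, -0.011, -0.213]
wrist_force: [0.1, -0.2, -1.0]
width: 0.0112
```

```bash
python3 -c "
from h import *
to([.5493,-.2266,.004],-12.2)"
```

```text
t 5.12 pos [ 0.5536 -0.2281  0.0091] rpy [179.84  -0.65 -12.2 ] F [ 0.1 -0.2 -1. ] T [ 0.07 -0.02 -0.03] w 0.0112
shift now-axes mm [-4.5 -0.6  5. ] final-axes mm [-4.5 -0.6  5.1] rot deg [ 0.16 -0.65  0.  ]
```

Request:
arm_command(commands="0 0 0 0 0 0 0.3;0 0 0 0 0 0 0.3;-4.5 -0.5 3 0 -0.6 0 0.3;0 0 2.5 0 0 0 0.3;0 0 0 0 0 0 0.3")

```text
time: 5.75
tool_pos: [0.5488, -0.2266, 0.0031]
ee_rot: [3.139, 0.0, -0.213]
wrist_force: [-0.6, 0.2, 0.4]
width: 0.0284
```

```bash
python3 -c "
from h import *
to([.5493,-.2266,.004],-12.2)"
```

```text
t 5.75 pos [ 0.5488 -0.2266  0.0031] rpy [ 1.7984e+02  2.0000e-02 -1.2200e+01] F [-0.6  0.2  0.4] T [0.02 0.02 0.  ] w 0.0284
shift now-axes mm [ 0.5 -0.2 -0.9] final-axes mm [ 0.5 -0.2 -0.9] rot deg [ 0.16  0.02 -0.  ]
```

Good; close and lift, then view.

Request:
arm_command(commands="0 0 0 0 0 0 0;0 0 0 0 0 0 0;0 0 0 0 0 0 0;0 0 0 0 0 0 0;0 0 -30 0 0 0 0;0 0 -60 0 0 0 0;0 0 -60 0 0 0 0;0 0 0 0 0 0 0")

```text
time: 6.75
tool_pos: [0.5469, -0.2251, 0.1524]
ee_rot: [3.141, 0.009, -0.213]
wrist_force: [1.2, -0.9, -2.8]
width: 0.0116
```

```bash
python3 -c "
from h import *
# place target: screw (0.568,0.167), base yaw 3.75, grip 55 mm
a=np.radians(93.75);to([.568+.055*np.cos(a),.167+.055*np.sin(a),.16],93.75)"
```

```text
t 6.75 pos [ 0.5469 -0.2251  0.1524] rpy [179.98   0.51 -12.21] F [ 1.2 -0.9 -2.8] T [ 0.03 -0.04  0.01] w 0.0116
shift now-axes mm [ -77.5 -440.6   -7.1] final-axes mm [444.9  46.7  -7.6] rot deg [  -0.46    0.37 -105.96]
```

Request:
arm_command(commands="0 0 0 0 0 -10.6 0;0 0 0 0 0 -10.6 0;0 0 0 0 0 -10.6 0;0 0 0 0 0 -10.6 0;0 0 0 0 0 -10.6 0;0 0 0 0 0 -10.6 0;0 0 0 0 0 -10.6 0;0 0 0 0 0 -10.6 0;0 0 0 0 0 -10.6 0;0 0 0 0 0 -10.6 0;0 0 0 0 0 0 0")

```text
time: 8.12
tool_pos: [0.5327, -0.2174, 0.1181]
ee_rot: [-3.089, -0.032, 1.662]
wrist_force: [-0.3, -0.6, -3.2]
width: 0.0115
```

```bash
python3 -c "
from h import *
a=np.radians(93.75);to([.568+.055*np.cos(a),.167+.055*np.sin(a),.16],93.75)"
```

```text
t 8.12 pos [ 0.5327 -0.2174  0.1181] rpy [-177.01   -1.82   95.25] F [-0.3 -0.6 -3.2] T [-0.02 -0.15 -0.01] w 0.0115
shift now-axes mm [435.6  70.2 -31.8] final-axes mm [436.3  60.4 -41.9] rot deg [-3.01 -1.78  1.54]
```

Request:
arm_command(commands="0 0 -45 -3 -1.8 1.5 0;0 0 0 0 0 0 0;54 7.5 0 0 0 0 0;54 7.5 0 0 0 0 0;54 7.5 0 0 0 0 0;54 7.5 0 0 0 0 0;54 7.5 0 0 0 0 0;54 7.5 0 0 0 0 0;54 7.5 0 0 0 0 0;0 0 0 0 0 0 0")

```text
time: 9.38
tool_pos: [0.5597, 0.173, 0.1385]
ee_rot: [-3.104, -0.006, 1.608]
wrist_force: [0.1, -0.7, -2.3]
width: 0.0115
```

```bash
python3 -c "
from h import *
a=np.radians(93.75);to([.568+.055*np.cos(a),.167+.055*np.sin(a),.16],93.75)"
```

```text
t 9.38 pos [0.5597 0.173  0.1385] rpy [-177.83   -0.32   92.16] F [ 0.1 -0.7 -2.3] T [-0.07 -0.11  0.03] w 0.0115
shift now-axes mm [ 48.8   5.8 -21.5] final-axes mm [ 48.5   7.9 -21.5] rot deg [-2.16 -0.35 -1.58]
```

Request:
arm_command(commands="0 0 -10 -2.2 -0.4 -1.6 0;48 7 0 0 0 0 0;0 0 0 0 0 0 0;0 0 0 0 0 0 0")

```text
time: 9.88
tool_pos: [0.5626, 0.2169, 0.1457]
ee_rot: [-3.14, 0.005, 1.632]
wrist_force: [-0.2, -0.3, -1.8]
width: 0.0121
```

```bash
python3 - <<'E'
from h import *
np.set_printoptions(precision=4,suppress=True)
a=np.radians(93.75);to([.568+.055*np.cos(a),.167+.055*np.sin(a),.13],93.75)
s=snapshot("side");t=snapshot("top")
A=cv2.resize(s["img"][190:370,190:330],None,fx=4,fy=4);b=cv2.resize(t["img"][200:320,180:300],None,fx=5,fy=5)
A=cv2.resize(A,(int(A.shape[1]*500/A.shape[0]),500));b=cv2.resize(b,(400,400));b=cv2.copyMakeBorder(b,0,100,0,0,0)
cv2.imwrite("pics/p.png",np.hstack([A,b]))
for n,x in(("t",t),("s",s)):
    for q in("key","key_end","key_grip","screw_seat"):
        for r in models.tip_of(q,x)[:2]: print(n,q,round(r["conf"],2),np.array(r["centre"])*[640,480],onz(x,r["centre"],.127))
E
```

```text
t 9.88 pos [0.5626 0.2169 0.1457] rpy [-179.93    0.31   93.5 ] F [-0.2 -0.3 -1.8] T [-0.08 -0.06 -0.  ] w 0.0121
shift now-axes mm [ 4.9  2.1 15.7] final-axes mm [ 4.8  2.1 15.7] rot deg [-0.07  0.31 -0.25]
t key 0.73 [259.968 256.608] [0.5641 0.1656 0.127 ]
t screw_seat 0.87 [261.824 256.08 ] [0.5654 0.1612 0.127 ]
s key 0.8 [281.088 262.704] [0.5746 0.1571 0.127 ]
s key_end 0.89 [243.712 297.6  ] [0.5674 0.2663 0.127 ]
s key_grip 0.61 [263.296 276.   ] [0.577  0.2043 0.127 ]
s key_grip 0.27 [152.128 357.12 ] [0.5926 0.4515 0.127 ]
s screw_seat 0.79 [281.984 285.312] [0.5337 0.2019 0.127 ]
s screw_seat 0.52 [392.512 169.92 ] [ 0.5772 -0.2341  0.127 ]
```

View pics/p.png

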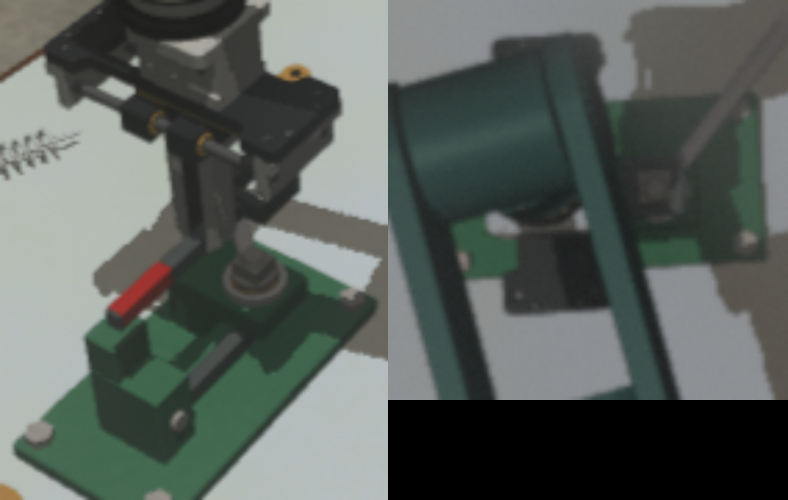

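```bash
python3 - <<'E'
from h import *
s=snapshot("side");t=snapshot("top")
A=s["img"][235:310,240:320];b=t["img"][235:275,240:285]
f=lambda x,w:cv2.resize(cv2.convertScaleAbs(x,alpha=2.2,beta=-20),(w,int(w*x.shape[0]/x.shape[1])),interpolation=cv2.INTER_CUBIC)
A=f(A,400);b=f(b,400);h=max(len(A),len(b));A,b=[cv2.copyMakeBorder(x,0,h-len(x),0,0,0) for x in(A,b)]
cv2.imwrite("pics/q.png",np.hstack([A,b]))
for k in (.0915,.15): print(proj(t,[.568,.167,k]),proj(s,[.568,.167,k]))
E
```

```text
[260.75231125 256.22247531] [281.32011903 280.60896684]
[258.45954174 254.15287649] [279.59175819 257.86359536]
```

View pics/q.png

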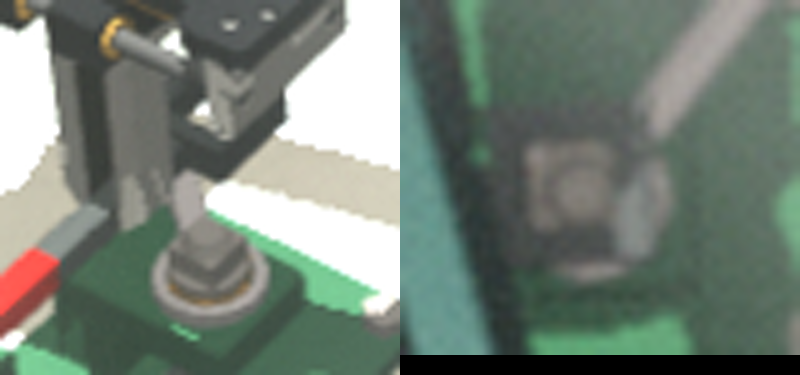

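Request:
arm_command(commands="4.2 3.5 0 0 0.3 -0.2 0;0 0 20 0 0 0 0;0 0 20 0 0 0 0;0 0 0 0 0 0 0;0 0 0 0 0 0 0")

```text
time: 11.1
tool_pos: [0.5675, 0.2246, 0.106]
ee_rot: [3.14, -0.003, 1.638]
wrist_force: [0.6, -0.3, -2.0]
width: 0.0116
```

```bash
python3 - <<'E'
from h import *
to([.5667,.2211,.1],93.75)
s=snapshot("side");t=snapshot("top")
A=s["img"][235:310,240:320];b=t["img"][235:275,240:285]
f=lambda x,w:cv2.resize(cv2.convertScaleAbs(x,alpha=2.2,beta=-20),(w,int(w*x.shape[0]/x.shape[1])),interpolation=cv2.INTER_CUBIC)
A=f(A,400);b=f(b,400);h=max(len(A),len(b));A,b=[cv2.copyMakeBorder(x,0,h-len(x),0,0,0) for x in(A,b)]
cv2.imwrite("pics/r.png",np.hstack([A,b]))
E
```

```text
t 11.1 pos [0.5675 0.2246 0.106 ] rpy [ 1.7993e+02 -1.6000e-01  9.3850e+01] F [ 0.6 -0.3 -2. ] T [ 0.   -0.11  0.02] w 0.0116
shift now-axes mm [-3.4 -1.1  6. ] final-axes mm [-3.4 -1.1  6. ] rot deg [ 0.07 -0.16  0.1 ]
```

View pics/r.png

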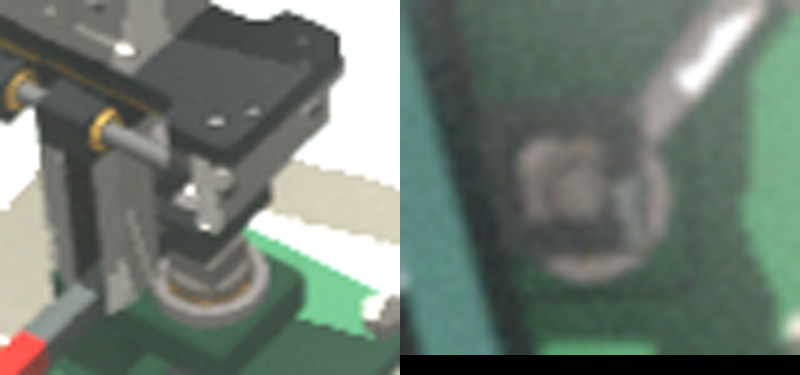

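Request:
arm_command(commands="-1.2 0 7 0 0 0 0;0 0 5 0 0 0 0;0 0 0 0 0 0 0")

```text
time: 11.58
tool_pos: [0.5683, 0.2235, 0.0947]
ee_rot: [3.138, -0.003, 1.638]
wrist_force: [-0.0, -0.2, -3.4]
width: 0.0118
```

```bash
python3 -c "
from h import *
to([.5670,.2225,.0785],93.75)"
```

```text
t 11.57 pos [0.5683 0.2235 0.0947] rpy [179.8   -0.19  93.84] F [-0.  -0.2 -3.4] T [-0.01 -0.02 -0.01] w 0.0118
shift now-axes mm [-0.9 -1.4 16.2] final-axes mm [-0.9 -1.3 16.2] rot deg [ 0.2  -0.19  0.09]
```

Request:
arm_command(commands="0 -0.5 3 0 0 0 0;0 0 2 0 0 0 0;0 0 0 0 0 0 0")

```text
time: 11.95
tool_pos: [0.5675, 0.2234, 0.0902]
ee_rot: [3.138, -0.003, 1.638]
wrist_force: [-0.4, 0.4, -1.0]
width: 0.0117
```

```bash
python3 -c "
from h import *
to([.5670,.2225,.0785],93.75)"
```

```text
t 11.95 pos [0.5675 0.2234 0.0902] rpy [179.81  -0.18  93.83] F [-0.4  0.4 -1. ] T [-0.16  0.18 -0.07] w 0.0117
shift now-axes mm [-0.9 -0.6 11.7] final-axes mm [-0.8 -0.6 11.7] rot deg [ 0.19 -0.18  0.08]
```

Request:
arm_command(commands="0.4 -0.8 1 0 0 0 0;0 0 2 0 0 0 0;0 0 0 0 0 0 0")

```text
time: 12.32
tool_pos: [0.5672, 0.2237, 0.0886]
ee_rot: [3.136, -0.003, 1.638]
wrist_force: [-1.0, -0.3, -0.6]
width: 0.0118
```

```bash
python3 -c "
from h import *
to([.5670,.2225,.0785],93.75)"
```

```text
t 12.32 pos [0.5672 0.2237 0.0886] rpy [ 1.797e+02 -1.600e-01  9.383e+01] F [-1.  -0.3 -0.6] T [-0.29  0.24 -0.12] w 0.0118
shift now-axes mm [-1.2 -0.3 10.1] final-axes mm [-1.2 -0.3 10.1] rot deg [ 0.3  -0.16  0.08]
```

Request:
arm_command(commands="0 -1.5 0 0 0 0 0;0 0 2 0 0 0 0;0 0 0 0 0 0 0")

```text
time: 12.7
tool_pos: [0.5663, 0.2237, 0.087]
ee_rot: [3.134, -0.003, 1.638]
wrist_force: [-0.6, -0.5, 1.3]
width: 0.0117
```

```bash
python3 -c "
from h import *
to([.5670,.2225,.0785],93.75)"
```

```text
t 12.7 pos [0.5663 0.2237 0.087 ] rpy [ 1.7959e+02 -1.7000e-01  9.3840e+01] F [-0.6 -0.5  1.3] T [-0.25  0.09 -0.05] w 0.0117
shift now-axes mm [-1.2  0.6  8.5] final-axes mm [-1.2  0.6  8.5] rot deg [ 0.41 -0.17  0.09]
```

Request:
arm_command(commands="-1.2 -0.7 0 0.3 0 0 0;0 0 1.5 0 0 0 0;0 0 0 0 0 0 0")

```text
time: 13.08
tool_pos: [0.5653, 0.2226, 0.0839]
ee_rot: [3.141, -0.004, 1.638]
wrist_force: [-0.7, 0.2, -2.4]
width: 0.0119
```

```bash
python3 -c "
from h import *
to([.5670,.2225,.0785],93.75)"
```

```text
t 13.07 pos [0.5653 0.2226 0.0839] rpy [179.98  -0.21  93.85] F [-0.7  0.2 -2.4] T [-0.03 -0.06  0.05] w 0.0119
shift now-axes mm [-0.2  1.7  5.4] final-axes mm [-0.2  1.7  5.4] rot deg [ 0.02 -0.21  0.1 ]
```

Request:
arm_command(commands="0 0 3 0 0 0 0;0 0 2 0 0 0 0;0 0 0 0 0 0 0")

```text
time: 13.45
tool_pos: [0.5654, 0.2224, 0.0785]
ee_rot: [3.141, -0.004, 1.638]
wrist_force: [-1.1, -0.5, -0.1]
width: 0.0119
```

```bash
python3 -c "
from h import *
to([.5653,.2226,.0785],93.75)"
```

```text
t 13.45 pos [0.5654 0.2224 0.0785] rpy [179.99  -0.2   93.84] F [-1.1 -0.5 -0.1] T [-0.01 -0.01  0.1 ] w 0.0119
shift now-axes mm [ 0.2 -0.1  0. ] final-axes mm [ 0.2 -0.1  0. ] rot deg [ 0.01 -0.2   0.09]
```

Request:
arm_command(commands="0 0 1.5 0 0 0 0;0 0 0 0 0 0 0;0 0 0 0 0 0 0.3;0 0 0 0 0 0 0.3;0 0 0 0 0 0 0.3")

```text
time: 14.08
tool_pos: [0.5662, 0.2228, 0.0786]
ee_rot: [3.139, -0.004, 1.638]
wrist_force: [-0.1, -0.4, -0.5]
width: 0.0278
```

```bash
python3 -c "
from h import *
to([.5653,.2226,.18],93.75)"
```

```text
t 14.07 pos [0.5662 0.2228 0.0786] rpy [179.83  -0.24  93.85] F [-0.1 -0.4 -0.5] T [-0.07 -0.09  0.02] w 0.0278
shift now-axes mm [   0.3   -0.6 -101.4] final-axes mm [-1.000e-01 -9.000e-01 -1.014e+02] rot deg [ 0.17 -0.24  0.1 ]
```

Request:
arm_command(commands="0 0 -20 0 0 0 0.3;0 0 -50 0 0 0 0.3;0 0 -30 0 0 0 0.3;0 0 0 0 0 10.5 0;0 0 0 0 0 10.5 0;0 0 0 0 0 10.5 0;0 0 0 0 0 10.5 0;0 0 0 0 0 0 0")

```text
time: 15.08
tool_pos: [0.5664, 0.2227, 0.1815]
ee_rot: [-3.141, -0.006, 0.888]
wrist_force: [-0.4, 0.4, 0.2]
width: 0.0006
```

```bash
python3 - <<'E'
from h import *
np.set_printoptions(precision=4,suppress=True)
to([.7038,.1121,.16],51.5)
s=snapshot("side");t=snapshot("top")
for n,x in(("t",t),("s",s)):
    for q,z in dict(key=.0755,key_end=.0755,spanner_grip=.0665).items():
        for r in models.tip_of(q,x)[:1]: print(n,q,round(r["conf"],2),np.array(r["centre"])*[640,480],onz(x,r["centre"],z))
A=s["img"][220:370,190:330];b=t["img"][200:290,190:310]
f=lambda x,w:cv2.resize(cv2.convertScaleAbs(x,alpha=1.6),(w,int(w*x.shape[0]/x.shape[1])),interpolation=cv2.INTER_CUBIC)
A=f(A,400);b=f(b,400);h=max(len(A),len(b));A,b=[cv2.copyMakeBorder(x,0,h-len(x),0,0,0) for x in(A,b)]
cv2.imwrite("pics/u.png",np.hstack([A,b]))
E
```

```text
t 15.07 pos [0.5664 0.2227 0.1815] rpy [-179.98   -0.34   50.88] F [-0.4  0.4  0.2] T [-0.04 -0.09 -0.04] w 0.0006
shift now-axes mm [  0.7 176.4  21.4] final-axes mm [ -1.1 176.4  21.5] rot deg [-0.01 -0.34 -0.62]
t key 0.81 [262.784 255.312] [0.5716 0.1635 0.0755]
t spanner_grip 0.62 [290.496 217.008] [0.6676 0.0961 0.0665]
s key 0.63 [280.576 287.088] [0.5689 0.1695 0.0755]
s key_end 0.65 [243.2   327.696] [0.5548 0.2879 0.0755]
s spanner_grip 0.75 [266.304 248.784] [0.6733 0.0954 0.0665]
```

View pics/u.png

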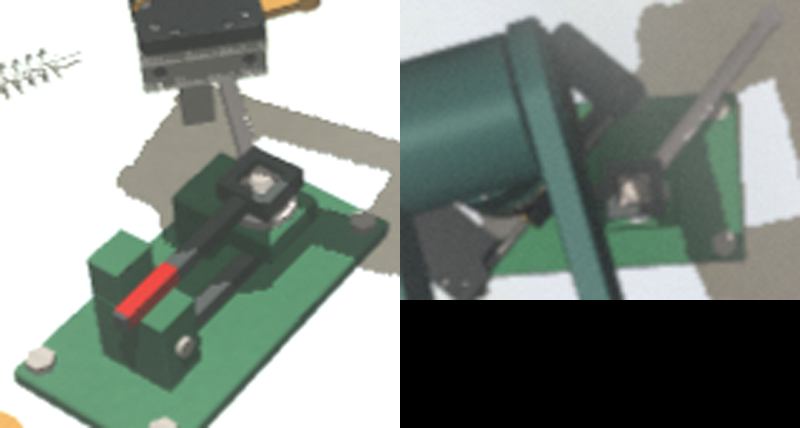

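Request:
arm_command(commands="0 44 0 0 -0.3 -0.6 0;0 44 0 0 0 0 0;0 44 0 0 0 0 0;0 44 0 0 0 0 0;0 0 0 0 0 0 0")

```text
time: 16.1
tool_pos: [0.7073, 0.1108, 0.1807]
ee_rot: [-3.14, -0.001, 0.903]
wrist_force: [-1.1, 0.3, 0.2]
width: 0.0008
```

```bash
python3 -c "
from h import *
to([.7038,.1121,.057],51.5)"
```

```text
t 16.1 pos [0.7073 0.1108 0.1807] rpy [-1.7994e+02 -5.0000e-02  5.1740e+01] F [-1.1  0.3  0.2] T [ 0.02 -0.03  0.01] w 0.0008
shift now-axes mm [ -1.2  -3.4 123.7] final-axes mm [ -1.1  -3.5 123.7] rot deg [-0.06 -0.05  0.24]
```

Request:
arm_command(commands="0 -3.4 40 0 0 0 0;0 0 40 0 0 0 0;0 0 40 0 0 0 0;0 0 0 0 0 0 0;0 0 0 0 0 0 0")

```text
time: 16.73
tool_pos: [0.7039, 0.1172, 0.0622]
ee_rot: [3.141, -0.006, 0.907]
wrist_force: [1.2, 0.2, 0.3]
width: 0.0002
```

```bash
cat >> h.py <<'E'
C=np.array([.5693,.168])
def st():
    o=robot.get_obs();p=o["tool_pos"];d=p[:2]-C;r=np.hypot(*d);a=np.degrees(np.arctan2(d[1],d[0]))
    u=d/r;cw=np.array([u[1],-u[0]]);F=o["wrist_force"]
    print("t",round(o["time"],2),"r",round(r*1e3,1),"ang",round(a,2),"yaw-90-ang",round(np.degrees(o["ee_rot"][2])-90-a,2),"z",round(p[2],4),"Ftan(resist)",round(-F[:2]@cw,2),"Frad",round(F[:2]@u,2),"Fz",round(F[2],1),"M",round(-(F[:2]@cw)*r,3),"rp",np.degrees(o["ee_rot"][:2]).round(2))
E
python3 -c "
from h import *
st()"
```

```text
t 16.73 r 143.9 ang -20.69 yaw-90-ang -17.33 z 0.0622 Ftan(resist) 0.62 Frad 1.09 Fz 0.3 M 0.09 rp [179.96  -0.35]
```

Request:
arm_command(commands="-12 0 5 0 0 0 0;-10 0 0 0 0 0 0;-4 0 0 0 0 0 0;0 0 0 0 0 0 0")

```text
time: 17.23
tool_pos: [0.6895, 0.096, 0.0633]
ee_rot: [3.134, -0.014, 0.908]
wrist_force: [-0.1, 0.4, -0.5]
width: 0.0004
```

```bash
python3 -c "
from h import *
st()"
```

```text
t 17.23 r 140.1 ang -30.91 yaw-90-ang -7.09 z 0.0633 Ftan(resist) 0.31 Frad -0.27 Fz -0.5 M 0.044 rp [179.57  -0.78]
```

Request:
arm_command(commands="0 0 8 0.4 -0.8 0 0;0 0 0 0 0 0 0;-3 0 0 0 0 1 0;-3 0 0 0 0 1 0;0 0 0 0 0 0 0")

```text
time: 17.85
tool_pos: [0.6872, 0.0916, 0.0553]
ee_rot: [3.14, -0.001, 0.871]
wrist_force: [0.8, -0.4, 0.8]
width: 0.0005
```

```bash
python3 -c "
from h import *
st()"
```

```text
t 17.85 r 140.4 ang -32.95 yaw-90-ang -7.16 z 0.0553 Ftan(resist) 0.11 Frad 0.89 Fz 0.8 M 0.015 rp [ 1.7988e+02 -6.0000e-02]
```

Request:
arm_command(commands="-6 0 0 0 0 2.4 0;-6 0 0 0 0 2.4 0;-6 0 0 0 0 2.4 0;-6 0 0 0 0 2.4 0")

```text
time: 18.35
tool_pos: [0.672, 0.0729, 0.0561]
ee_rot: [3.135, -0.006, 0.692]
wrist_force: [1.7, 0.4, -0.8]
width: 0.0001
```

```bash
python3 -c "
from h import *
st()"
```

```text
t 18.35 r 140.0 ang -42.78 yaw-90-ang -7.55 z 0.0561 Ftan(resist) 1.42 Frad 1.0 Fz -0.8 M 0.198 rp [179.64  -0.34]
```

Request:
arm_command(commands="-6 0 0 0.4 -0.3 2.4 0;-6 0 0 0 0 2.4 0;-6 0 0 0 0 2.4 0;-6 0 0 0 0 2.4 0")

```text
time: 18.85
tool_pos: [0.6529, 0.0564, 0.0563]
ee_rot: [3.14, -0.002, 0.512]
wrist_force: [3.5, -0.3, -1.0]
width: 0.0006
```

```bash
python3 -c "
from h import *
st();t=snapshot('top')
for q in('spanner_grip','key_end','key'):
  for r in models.tip_of(q,t)[:1]:
    p=onz(t,r['centre'],.0665);d=p[:2]-C;print(q,r['conf'],p,np.degrees(np.arctan2(d[1],d[0])),np.hypot(*d))"
```

```text
t 18.85 r 139.4 ang -53.14 yaw-90-ang -7.53 z 0.0563 Ftan(resist) 2.64 Frad 2.35 Fz -1.0 M 0.368 rp [ 1.7991e+02 -1.4000e-01]
spanner_grip 0.49 [0.63376662 0.06574163 0.0665    ] -57.7714897509173 0.12088307665553938
key_end 0.81 [0.56485125 0.29360006 0.0665    ] 92.02856504363675 0.1256788237619774
key 0.82 [0.56709973 0.16789934 0.0665    ] -177.38072153123142 0.0022025749757582807
```

Request:
arm_command(commands="-6 0 0 0 0 2.4 0;-6 0 0 0 0 2.4 0;-5 0 0 0 0 2 0")

```text
time: 19.42
tool_pos: [0.6383, 0.0484, 0.0569]
ee_rot: [3.139, -0.004, 0.389]
wrist_force: [2.1, -0.4, -0.7]
width: 0.0003
```

```bash
python3 -c "
from h import *
st()"
```

```text
t 19.43 r 138.1 ang -60.01 yaw-90-ang -7.68 z 0.0569 Ftan(resist) 1.59 Frad 1.4 Fz -0.7 M 0.22 rp [179.85  -0.23]
```

Request:
arm_command(commands="-5 0.5 0 0 0 2 0;-5 0.5 0 0 0 2 0;-4 0 0 0 0 1.6 0")

```text
time: 19.8
tool_pos: [0.6249, 0.0419, 0.0568]
ee_rot: [3.139, -0.005, 0.285]
wrist_force: [2.3, -0.7, -1.0]
width: 0.0001
```

```bash
python3 -c "
from h import *
st()"
```

```text
t 19.8 r 137.8 ang -66.2 yaw-90-ang -7.49 z 0.0568 Ftan(resist) 1.85 Frad 1.59 Fz -1.0 M 0.255 rp [179.83  -0.27]
```

Request:
arm_command(commands="-5 0.5 0 0 0 2 0;-5 0.5 0 0 0 2 0;-4 0 0 0 0 1.6 0")

```text
time: 20.18
tool_pos: [0.6107, 0.0368, 0.0569]
ee_rot: [3.139, -0.005, 0.18]
wrist_force: [2.3, -0.9, -0.4]
width: 0.0003
```

```bash
python3 -c "
from h import *
st()"
```

```text
t 20.18 r 137.6 ang -72.47 yaw-90-ang -7.23 z 0.0569 Ftan(resist) 1.9 Frad 1.59 Fz -0.4 M 0.262 rp [179.83  -0.3 ]
```

Request:
arm_command(commands="-5 0.5 0 0 0 2 0;-5 0.5 0 0 0 2 0;-4 0 0 0 0 1.6 0")

```text
time: 20.55
tool_pos: [0.596, 0.0333, 0.0569]
ee_rot: [3.139, -0.005, 0.075]
wrist_force: [2.3, -0.6, -0.5]
width: 0.0004
```

```bash
python3 -c "
from h import *
st()"
```

```text
t 20.55 r 137.3 ang -78.78 yaw-90-ang -6.93 z 0.0569 Ftan(resist) 2.1 Frad 1.04 Fz -0.5 M 0.288 rp [179.84  -0.3 ]
```

Request:
arm_command(commands="-5 0.5 0 0 0 2 0;-5 0.5 0 0 0 2 0;-4 0 0 0 0 1.6 0")

```text
time: 20.92
tool_pos: [0.5811, 0.0314, 0.0569]
ee_rot: [3.139, -0.006, -0.03]
wrist_force: [2.7, -0.8, -0.5]
width: 0.0003
```

```bash
python3 -c "
from h import *
st()"
```

```text
t 20.93 r 137.1 ang -85.08 yaw-90-ang -6.64 z 0.0569 Ftan(resist) 2.67 Frad 1.01 Fz -0.5 M 0.367 rp [179.85  -0.32]
```

Request:
arm_command(commands="-5 0.5 0 0 0 2 0;-5 0.5 0 0 0 2 0;-3 0 0 0 0 1.2 0")

```text
time: 21.3
tool_pos: [0.5671, 0.031, 0.0569]
ee_rot: [3.139, -0.006, -0.127]
wrist_force: [1.8, -2.4, -0.2]
width: 0.0002
```

```bash
python3 -c "
from h import *
st()"
```

```text
t 21.3 r 137.0 ang -90.93 yaw-90-ang -6.37 z 0.0569 Ftan(resist) 1.88 Frad 2.35 Fz -0.2 M 0.257 rp [179.85  -0.35]
```

Request:
arm_command(commands="-4 0.4 0 0 0 1.6 0;-3 0 0 0 0 1.2 0")

```text
time: 21.55
tool_pos: [0.5596, 0.0313, 0.0569]
ee_rot: [3.139, -0.006, -0.18]
wrist_force: [2.4, -3.1, -0.5]
width: 0.0006
```

```bash
python3 -c "
from h import *
st()"
```

```text
t 21.55 r 137.1 ang -94.04 yaw-90-ang -6.26 z 0.0569 Ftan(resist) 2.66 Frad 2.95 Fz -0.5 M 0.365 rp [179.84  -0.36]
```

Request:
arm_command(commands="-4 0.8 0 0 0 1.6 0;-3 0 0 0 0 1.2 0")

```text
time: 21.8
tool_pos: [0.5521, 0.032, 0.0568]
ee_rot: [3.139, -0.006, -0.232]
wrist_force: [2.8, -2.8, -0.1]
width: 0.0003
```

```bash
python3 -c "
from h import *
st()"
```

```text
t 21.8 r 137.1 ang -97.2 yaw-90-ang -6.11 z 0.0568 Ftan(resist) 3.17 Frad 2.39 Fz -0.1 M 0.435 rp [179.87  -0.36]
```

Request:
arm_command(commands="-3 0.6 0 0 0 1.2 0;-3 0 0 0 0 1.2 0")

```text
time: 22.05
tool_pos: [0.5461, 0.0329, 0.0569]
ee_rot: [3.14, -0.007, -0.277]
wrist_force: [3.8, -2.8, 0.0]
width: 0.0005
```

```bash
python3 -c "
from h import *
st();t=snapshot('top')
for q in('spanner_grip','key_end','key'):
  for r in models.tip_of(q,t)[:1]:
    p=onz(t,r['centre'],.0665);d=p[:2]-C;print(q,r['conf'],p,np.degrees(np.arctan2(d[1],d[0])),np.hypot(*d))"
```

```text
t 22.05 r 137.1 ang -99.76 yaw-90-ang -6.12 z 0.0569 Ftan(resist) 4.17 Frad 2.07 Fz 0.0 M 0.572 rp [179.89  -0.42]
key_end 0.83 [0.56923863 0.29177609 0.0665    ] 90.02841012476608 0.12377610575258581
key 0.84 [0.56638209 0.16615834 0.0665    ] -147.74167079630567 0.003450489893265652
```

Request:
arm_command(commands="-2 0.3 0 0 0 0.8 0;-2 0 0 0 0 0.8 0")

```text
time: 22.5
tool_pos: [0.5437, 0.0334, 0.0573]
ee_rot: [3.141, -0.011, -0.305]
wrist_force: [5.8, -3.2, -0.8]
width: 0.0003
```

```bash
python3 -c "
from h import *
st()"
```

```text
t 22.5 r 137.0 ang -100.76 yaw-90-ang -6.73 z 0.0573 Ftan(resist) 6.3 Frad 2.08 Fz -0.8 M 0.863 rp [179.94  -0.61]
```

Request:
arm_command(commands="-3 0.3 0 0 0 1.2 0;-3 0 0 0 0 1.2 0")

```text
time: 22.75
tool_pos: [0.5405, 0.0341, 0.0579]
ee_rot: [3.141, -0.017, -0.349]
wrist_force: [6.5, -3.8, -1.9]
width: 0.0007
```

```bash
python3 -c "
from h import *
st()"
```

```text
t 22.75 r 137.0 ang -102.13 yaw-90-ang -7.88 z 0.0579 Ftan(resist) 7.14 Frad 2.33 Fz -1.9 M 0.978 rp [179.99  -0.99]
```

Request:
arm_command(commands="-4 0.3 0 0 -0.5 0.3 0;-4 0 0 0 -0.3 0.5 0")

```text
time: 23.0
tool_pos: [0.5361, 0.0355, 0.0583]
ee_rot: [-3.141, -0.012, -0.365]
wrist_force: [7.7, -3.6, -2.3]
width: 0.0005
```

```bash
python3 -c "
from h import *
st()"
```

```text
t 23.0 r 136.6 ang -104.06 yaw-90-ang -6.83 z 0.0583 Ftan(resist) 8.37 Frad 1.58 Fz -2.3 M 1.144 rp [-179.95   -0.66]
```

Request:
arm_command(commands="-4 0.2 0 0 -0.5 0.5 0;-4 0 0 0 -0.3 0.8 0")

```text
time: 23.25
tool_pos: [0.5326, 0.0365, 0.0586]
ee_rot: [-3.14, -0.008, -0.389]
wrist_force: [8.0, -4.0, -3.7]
width: 0.0003
```

```bash
python3 -c "
from h import *
st()"
```

```text
t 23.25 r 136.5 ang -105.58 yaw-90-ang -6.71 z 0.0586 Ftan(resist) 8.75 Frad 1.67 Fz -3.7 M 1.195 rp [-179.9    -0.45]
```

```bash
python3 - <<'E'
from h import *
s=snapshot('side');t=snapshot('top');st();snapshot('top');st()
for n,x in(('s',s),('t',t)):
 for q in('spanner_grip','key_end','key'):
  for r in models.tip_of(q,x)[:1]:
    p=onz(x,r['centre'],.0665 if q[0]=='s' else .0755);d=p[:2]-C;print(n,q,r['conf'],p.round(4),np.degrees(np.arctan2(d[1],d[0])),np.hypot(*d))
A=s["img"][220:370,190:330];b=t["img"][210:330,190:310]
f=lambda x,w:cv2.resize(cv2.convertScaleAbs(x,alpha=1.8),(w,int(w*x.shape[0]/x.shape[1])),interpolation=cv2.INTER_CUBIC)
A=f(A,400);b=f(b,400);h=max(len(A),len(b));A,b=[cv2.copyMakeBorder(x,0,h-len(x),0,0,0) for x in(A,b)]
cv2.imwrite("pics/v.png",np.hstack([A,b]))
E
```

```text
t 23.35 r 136.5 ang -105.65 yaw-90-ang -6.63 z 0.0586 Ftan(resist) 7.48 Frad 1.96 Fz -2.8 M 1.021 rp [-179.9    -0.44]
t 23.4 r 136.5 ang -105.65 yaw-90-ang -6.61 z 0.0586 Ftan(resist) 8.54 Frad 2.9 Fz -4.2 M 1.166 rp [-179.9    -0.43]
s spanner_grip 0.9 [0.5273 0.0447 0.0665] -108.83332136721532 0.13023324244862433
s key_end 0.8 [0.5588 0.283  0.0755] 95.24198182439797 0.11544319739322012
s key 0.69 [0.5712 0.1696 0.0755] 39.61576048926643 0.00251396534524916
t key_end 0.85 [0.5606 0.2906 0.0755] 94.0639878838073 0.12288533727217497
t key 0.74 [0.5706 0.1652 0.0755] -64.62473021117113 0.0030707846505214366
```

View pics/v.png

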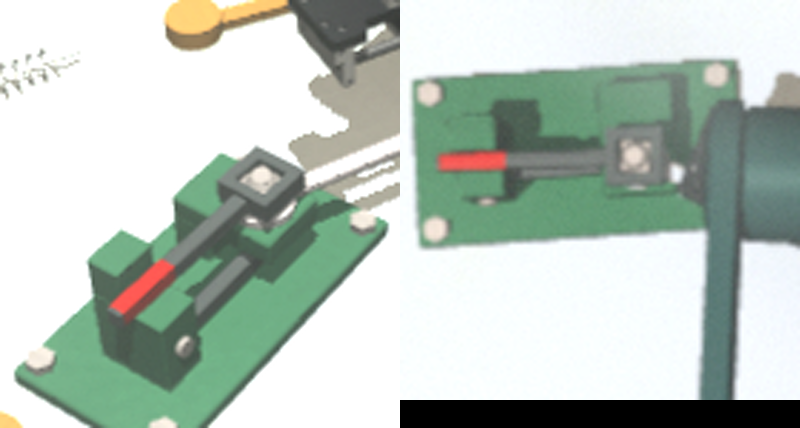

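Request:
arm_command(commands="-4.5 0.2 0 0 -0.4 0.5 0;-4.5 0 0 0 -0.3 0.8 0")

```text
time: 23.95
tool_pos: [0.5292, 0.0377, 0.0589]
ee_rot: [-3.139, -0.007, -0.413]
wrist_force: [9.5, -5.4, -5.1]
width: 0.0005
```

```bash
python3 -c "
from h import *
st();snapshot('top');st()"
```

```text
t 23.95 r 136.4 ang -107.12 yaw-90-ang -6.56 z 0.0589 Ftan(resist) 10.69 Frad 2.31 Fz -5.1 M 1.458 rp [-179.84   -0.43]
t 24.0 r 136.4 ang -107.21 yaw-90-ang -6.48 z 0.0589 Ftan(resist) 9.49 Frad 2.05 Fz -4.1 M 1.295 rp [-179.85   -0.42]
```

Request:
arm_command(commands="-5 0.2 0.5 0 -0.4 0.5 0;-5 0 0.5 0 -0.3 0.8 0")

```text
time: 24.25
tool_pos: [0.5257, 0.0387, 0.0587]
ee_rot: [-3.138, -0.01, -0.438]
wrist_force: [9.9, -6.0, -4.0]
width: 0.0003
```

```bash
python3 -c "
from h import *
st();snapshot('top');st();snapshot('top');st()"
```

```text
t 24.25 r 136.4 ang -108.63 yaw-90-ang -6.49 z 0.0587 Ftan(resist) 11.29 Frad 2.53 Fz -4.0 M 1.54 rp [-179.79   -0.59]
t 24.3 r 136.4 ang -108.7 yaw-90-ang -6.43 z 0.0587 Ftan(resist) 11.39 Frad 1.85 Fz -3.8 M 1.554 rp [-179.8    -0.59]
t 24.35 r 136.4 ang -108.7 yaw-90-ang -6.41 z 0.0587 Ftan(resist) 10.86 Frad 1.82 Fz -3.7 M 1.481 rp [-179.79   -0.58]
```

Request:
arm_command(commands="-5 0.2 0.3 0 -0.4 0.6 0;-4 0 0.3 0 -0.3 0.6 0")

```text
time: 24.6
tool_pos: [0.524, 0.0393, 0.0591]
ee_rot: [-3.136, -0.014, -0.461]
wrist_force: [10.6, -5.6, -5.1]
width: 0.0004
```

```bash
python3 -c "
from h import *
st();snapshot('top');st();snapshot('top');st();snapshot('top');st()"
```

```text
t 24.6 r 136.4 ang -109.39 yaw-90-ang -7.03 z 0.0591 Ftan(resist) 11.83 Frad 1.76 Fz -5.1 M 1.614 rp [-179.69   -0.83]
t 24.65 r 136.4 ang -109.45 yaw-90-ang -6.99 z 0.0591 Ftan(resist) 11.53 Frad 2.31 Fz -5.3 M 1.572 rp [-179.69   -0.82]
t 24.7 r 136.4 ang -109.42 yaw-90-ang -6.98 z 0.0591 Ftan(resist) 10.77 Frad 1.8 Fz -5.3 M 1.469 rp [-179.69   -0.82]
t 24.75 r 136.4 ang -109.43 yaw-90-ang -6.97 z 0.0591 Ftan(resist) 12.75 Frad 2.29 Fz -4.2 M 1.739 rp [-179.69   -0.82]
```

Request:
arm_command(commands="5 0 0 0 0 0 0;10 0 0 0 0 0 0;15 0 0 0 0 0 0;0 0 -40 0 0 0 0;0 0 -60 0 0 0 0;0 0 -40 0 0 0 0;0 0 0 0 0 0 0;0 0 0 0 0 0 0")

```text
time: 25.75
tool_pos: [0.5477, 0.0269, 0.198]
ee_rot: [-3.138, 0.005, -0.461]
wrist_force: [-0.0, -0.8, 0.2]
width: 0.0004
```

```bash
python3 - <<'E'
from h import *
s=snapshot('side');t=snapshot('top');st()
for n,x in(('s',s),('t',t)):
 for q in('spanner_grip','key_end','key'):
  for r in models.tip_of(q,x)[:1]:
    p=onz(x,r['centre'],.0665 if q[0]=='s' else .0755);d=p[:2]-C;print(n,q,r['conf'],p.round(4),np.degrees(np.arctan2(d[1],d[0])),np.hypot(*d))
A=s["img"][220:370,190:330];b=t["img"][210:330,190:310]
f=lambda x,w:cv2.resize(cv2.convertScaleAbs(x,alpha=1.8),(w,int(w*x.shape[0]/x.shape[1])),interpolation=cv2.INTER_CUBIC)
A=f(A,400);b=f(b,400);h=max(len(A),len(b));A,b=[cv2.copyMakeBorder(x,0,h-len(x),0,0,0) for x in(A,b)]
cv2.imwrite("pics/w.png",np.hstack([A,b]))
E
```

```text
t 25.85 r 142.8 ang -98.79 yaw-90-ang -17.65 z 0.1977 Ftan(resist) -0.17 Frad 0.45 Fz 0.9 M -0.025 rp [-179.82    0.32]
s spanner_grip 0.6 [0.5183 0.0517 0.0665] -113.66768721225365 0.12695855107838447
s key_end 0.66 [0.5578 0.2816 0.0755] 95.78595596844247 0.11422874949889499
s key 0.84 [0.5669 0.1772 0.0755] 104.69562561548094 0.009536712630793814
t spanner_grip 0.81 [0.5254 0.0573 0.0665] -111.60849213678354 0.1191187360430352
t key_end 0.7 [0.5606 0.2925 0.0755] 94.0002763638131 0.12476087593156664
t key 0.69 [0.5656 0.1632 0.0755] -126.97920402620441 0.006068658334683905
```

View pics/w.png

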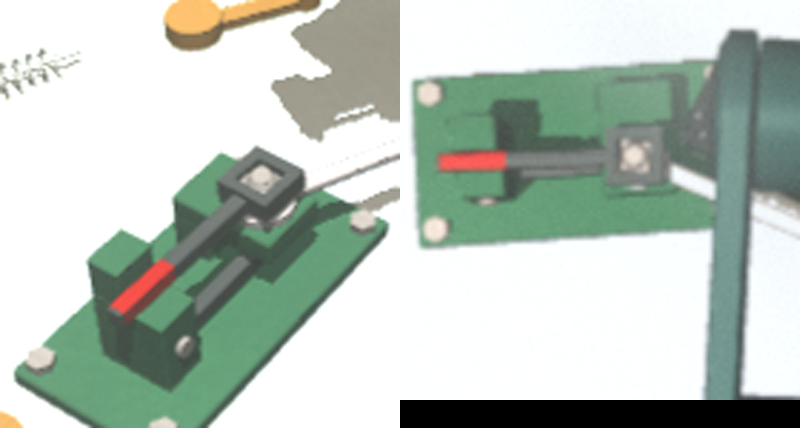

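```bash
python3 -c "
from h import *
print(robot.close_job())"
```

```text
the job is handed in; nothing more can be done
None
```

The key is on the screw and the jam nut is nipped up, and I handed the job in at about 26 s of the 72 s allowed. It gave no verdict.

- **Key:** It went down over the square, guided by the forces at the wrist. When I let go, the gripper height put its underside at 75.5 mm, which is on the collar. The last picture shows the head level on the screw and the handle on the step against the cheek. It has turned about 2° clockwise, which is the 4 mm of play taken up.
- **Nut:** I pushed the spanner handle with closed fingers. It ran free at about 0.2–0.4 N m, and the nut touched the lug at about 0.86 N m. The last readings averaged about 1.6 N m (1.47 to 1.74), just under the 1.8 asked for, and then I backed off.
- **Disagreement:** The torque puts the nut at about 0.09–0.10 rad past touch. The fingers' travel after touch gives up to 0.15 rad, part of which I put down to give in the screw and key. Both are between 0.07 and 0.17. I did not push again to confirm the nut is locked.
- **Not measured:** The screw's angle was only judged from the key. The last network readings of the key's centre scattered by 6 to 10 mm, so I relied on the picture and the gripper height. I did not measure the other parts at the end, but I kept clear of them and felt no contact.

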